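Shut and bolt the chisel drawer

ROBOT

A 6-joint arm with a two-finger parallel gripper is mounted at the origin on the work surface. World frame = base frame: x ahead of the robot, y to its left, z up, the work surface at z = 0. Lengths are in m, angles in rad, forces in N, time in s.
With the tool pointing down it reaches from about 0.4 to 0.825 m from the base axis. Payload 7 kg.
Tool frame: the origin (TCP) lies at the very end of the fingers, on their centre line; the grasp point (between the pads) lies 19 mm behind it (arm.grasp_offset is the distance from the TCP to the grasp point, in m); z points along the fingers, y is the line along which they close (so a half turn about z gives the same grasp; the last joint's range is limited). The gripper opens to 88 mm and grips with 3 to 60 N. Pads are 19 mm wide; open, the fingers measure 130 mm over their backs; the gripper's body (78 mm by 193 mm) begins 47 mm behind the grasp point.
Start: joints at [-0.855, 0.359, 0.012, 0, -1.224, -0.288], TCP at [0.28, -0.614, 0.227] pointing down, gripper open.
Joint ranges: [-3.07, 3.07], [-1.43, 2.12], [-1.02, 1.25], [-3.03, 1.67], [-3.05, -0], [-3.03, 3.03]. Speed limits (rad/s): [2.39, 2.39, 3.01, 3.14, 3.14, 3.14].

INTERFACE

Orientations are given as [roll, pitch, yaw] about the fixed x, y, z axes, in that order (R = Rz(yaw) Ry(pitch) Rx(roll)).
In Python, from station import get_state, cams, arm, nets gives the robot as it stands.
- The arm moves only by the shell command python3 -m creep 'ROWS' [FORCE]. ROWS is a JSON object of lists of equal length, an entry for each row: "translation": the shift along the world's x, y, z in mm, a list of three; "spin": the turn about the world's z in rad; "gripper": the opening, from 0 (shut) to 1 (fully open). In form: {"translation": [[dx, dy, dz], ...], "spin": [spin, ...], "gripper": [gripper, ...]}. A call has 1 to 8 rows; each row shifts and turns the commanded pose from where the row before left it; what a row does not reach is not made up. A row lasts 1/10 s, in which the tool goes at most 50 mm and 8.59 degrees, less where a joint would pass 70% of its speed; a pose out of reach is approached as far as the arm can. A call is refused whole if a number of a shift passes 50 or a number of a turn 0.15, either way. A call with a gripper value outside its range is refused whole. The fingers move at their own pace and stop on an object; FORCE is the grip in N (left out, the last holds). Time passes only in rows, so rows that do not move let the fingers close. It gives the time, the measured TCP pose, the force, the opening and the grip force at its end, in the units of the state.
- get_state(): the state, without advancing time (a new reading comes with each control period).
- cams.grab_frame(name): name is "side" or "top"; returns a dict with "img" (384x512x3 uint8, red, green, blue), "mtx" (3x3 intrinsics, pixels), "D" ([k1, k2, p1, p2, k3] as OpenCV has them; the pictures are not rectified), "R" (3x3) and "t" (3): a world point X has camera coordinates R X + t. Camera axes: x right, y down, z forward; pixel columns grow to the right and rows downward; lengths in m; the calibration is good to about 2 mm. A picture is of the moment at which its call begins. There is no depth.
- arm.job_done(): hands the job in; it is judged then, once.
Trained networks look in the newest picture that a camera, given by its name, has taken for a name from the list of things; names that differ only in an ending like _2 or _b are one class to them, and where a whole thing is asked for, a point or a joint stands for the part that bears it (a point fixed in the world has none). Each returns a list of dicts, best first, with "confidence" (0 to 1); they miss things now and then, are a little off and sometimes report something else, mostly with a low value. They report only what shows in the picture. A call takes as long as a camera call.
- nets.search_frame(camera, label): "centre" ([x, y, z] in m, in world coordinates, good to about 4 mm: the middle of the surface that is visible of it).
- nets.pinpoint(camera, label): "centre" ([x, y, z] in m, in world coordinates, good to about 4 mm: a listed point, or the origin of a listed thing).
The state is a dict: "t": time; "q": joint angles; "qd": joint speeds; "joint_efforts": joint torques, N m; "eef_pos": TCP position; "ee_rot": TCP orientation; "force": force on the tool from outside, world axes, zero at the start; "moment": the same for the moment, N m; "width": finger opening in m; "gripper_force": force on a finger pad.
Only numpy, scipy, OpenCV 4.12 (cv2) and the standard library are available. Lean on these libraries where they do the work, as an engineer would, in place of code of your own. Each camera call takes 0.05 s, during which the arm holds its last target. There are 200 camera calls.

TASK

The drawer of the small plywood tool chest was left open with its barrel bolt sticking out in the way. Draw the bolt fully back, push the drawer fully home until it clicks onto its catch, then shoot the bolt all the way through the keeper on the drawer's strap and let go. Leave the brush, the hand plane and the jar where they are.

Things in the scene. Friction and masses are not known exactly. Their poses are not given: they have to be found in the camera images.
- chest: Low plywood tool chest fixed to the bench, 240 mm deep (its x), 300 wide (its y), flat top at 90 mm. Origin: centre of its underside. Its drawer front looks along its own -x, roughly to the robot's right. The barrel bolt lies on top along its y, on the line x = -95 mm: a rod in two steel straps at y = -54 and +56 mm, 27 mm wide, tops 118 mm above the bench.
- drawer (a joint): How far the drawer is out, m: 0 = home on its stop; starts 0.06 to 0.12. Closes along chest +x. Friction 1 to 2 N; from 14 to 6 mm open a ball catch resists (up to about 5 N), then pulls it home over the last 5 mm. If the bolt is in the way it stops about 22 mm open. Front board 298 mm wide, 11 to 89 mm above the bench, outer face at chest x = -139 mm when home.
- drawer_handle (a point): Middle of the drawer's steel bar pull: 130 mm long along the chest's y, 11 mm thick, 55 mm above the bench, 35 mm out from the drawer front, on two thin legs 55 mm either side of the middle. Moves with the drawer: in the chest's frame at (-174 mm - drawer value, 0, 55 mm).
- keeper (a point): Centre of the keeper: a steel arch 30 mm long along the chest's y, 20 mm wide inside, open at both ends, top 123 mm above the bench, on a 40 mm wide steel strap that comes up from the drawer front and laps back over the chest's top. Moves with the drawer; with the drawer home it is at chest (-95, -93, 106) mm, in line with the bolt: the rod passes with 3 mm play each side.
- bolt (a joint): Bolt travel, m: 0 = fully drawn back, 0.07 = fully shot (both are stops). Grows along the chest's -y, towards the keeper. Starts 0.030 to 0.058, in the keeper's way. With the drawer home the tip enters the keeper at 0.018 and leaves its far end at 0.048. Below 0.013 it is clear. About 2 N of friction; it stays where it is left.
- bolt_knob (a point): Centre of the top of the bolt's upright knob, 160 mm above the bench: a plain round steel post, 18 mm in diameter, standing on the rod, 42 mm of it free above the straps. In the chest's frame at (-95, 32 mm - bolt value, 160 mm).
- bolt_tip (a point): Round tip of the bolt's rod (14 mm diameter, 195 mm long, steel), 106 mm above the bench, at chest (-95, -60 mm - bolt value).
- brush: Bystander: paint brush with wooden handle, 160 mm long, about 25 mm high, lying on the rear half of the chest's top. Origin at the middle of its underside, x towards the bristles. Leave it.
- plane: Bystander: steel hand plane, 240 x 62 mm, about 95 mm high with wooden handles, standing on the bench behind the chest (chest +x side, to the robot's left). Origin at the centre of its sole. Leave it.
- jar: Bystander: squat glass jar with a steel lid, 72 mm diameter, 70 mm high (top 160 mm above the bench), standing on the rear half of the chest's top, at its -y end. Origin at the centre of its base. Leave it.

How it is judged:
By the outcome, as a careful person would: the job done as asked, in the order asked, and still so for the second after the job is handed in, with the robot touching nothing.
It also fails if it takes over 61 s, if anything falls off the work surface, if the arm or the gripper's body presses on something with over 40 N, if the wrist force passes 120 N, or if a joint passes its speed limit or range.

## Working session

There is one attempt and no reset: what is moved stays moved. The work goes in short steps, Python scripts to look and compute and a shell command to move; the robot and the scene stay as the last step left them, time stands still between calls to the robot, and variables do not carry over. Pictures are saved under pics/ and viewed, at most 10 in all, crops included, and the job is handed in when it is done.

```bash
mkdir -p pics; cat > h.py <<'E'
import numpy as np, cv2
from station import get_state, cams, arm, nets
def snap(c,n):
    f=cams.grab_frame(c); cv2.imwrite(f'pics/{n}.png',f['img'][:,:,::-1]); return f
E
python3 - <<'E'
from h import *
for c in ('top','side'):
    snap(c,c+'0')
    for l in ('chest','drawer_handle','keeper','bolt_knob','bolt_tip','jar','brush','plane'):
        print(c,l,[(np.round(d['centre'],3).tolist(),round(d['confidence'],2)) for d in nets.pinpoint(c,l)[:2]])
s=get_state();print(s['t'],s['eef_pos'],s['ee_rot'],s['width'])
E
```

```text
top chest [([0.546, 0.103, -0.0], 0.65)]
top drawer_handle [([0.549, -0.177, 0.054], 0.84)]
top keeper [([0.636, -0.097, 0.108], 0.93)]
top bolt_knob [([0.566, 0.012, 0.158], 0.87)]
top bolt_tip [([0.662, 0.012, 0.106], 0.57)]
top jar [([0.659, 0.155, 0.087], 0.88)]
top brush [([0.499, 0.14, 0.089], 0.97)]
top plane [([0.61, 0.331, -0.001], 0.59)]
side chest [([0.544, 0.101, 0.002], 0.81)]
side drawer_handle [([0.555, -0.178, 0.058], 0.64)]
side keeper [([0.639, -0.096, 0.105], 0.61)]
side bolt_knob [([0.57, 0.006, 0.163], 0.8)]
side bolt_tip [([0.663, 0.013, 0.109], 0.9)]
side jar [([0.655, 0.152, 0.09], 0.75)]
side brush [([0.5, 0.14, 0.088], 0.69)]
side plane [([0.612, 0.336, -0.002], 0.94)]
0.9 [ 0.27999195 -0.61414775  0.22658154] [-3.14159044e+00  1.39606617e-05 -2.71384431e+00] 0.08727396934335992
```

View pics/top0.png

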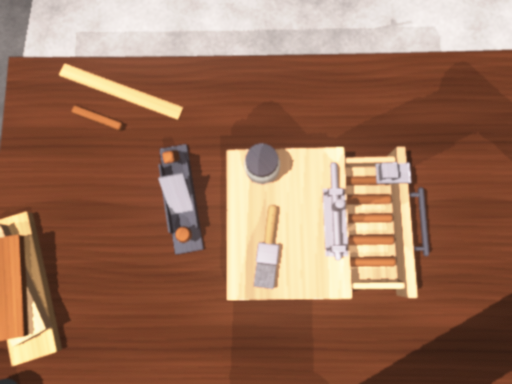

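View pics/side0.png

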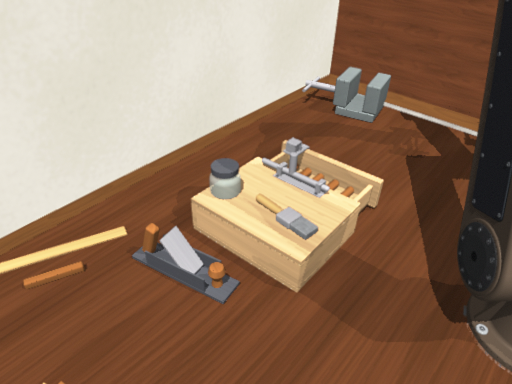

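```bash
python3 - <<'E'
from h import *
from scipy.optimize import least_squares
obs=[]
m={}
for c in ('top','side'):
  for k in range(4):
    cams.grab_frame(c)
    for l in ('chest','drawer_handle','keeper','bolt_knob','bolt_tip'):
        d=nets.pinpoint(c,l)
        if d and d[0]['confidence']>.4: m.setdefault(l,[]).append(d[0]['centre'])
m={l:np.array(v) for l,v in m.items()}
for l,v in m.items(): print(l,v.mean(0).round(4),v.std(0).round(4))
def model(p):
    x,y,a,d,b=p; R=np.array([[np.cos(a),-np.sin(a)],[np.sin(a),np.cos(a)]])
    L=dict(chest=(0,0),drawer_handle=(-.174-d,0),keeper=(-.095-d,-.093),bolt_knob=(-.095,.032-b),bolt_tip=(-.095,-.06-b))
    return {l:R@np.array(q)+[x,y] for l,q in L.items()}
f=lambda p:np.concatenate([np.median(m[l],0)[:2]-q for l,q in model(p).items() if l in m])
r=least_squares(f,[.546,.102,1.5,.1,.04],x_scale=[.1,.1,1,.1,.1])
print(r.x.round(4),(f(r.x)*1000).round(1)); print({k:v.round(4) for k,v in model(r.x).items()})
print(get_state()['t'])
E
```

```text
chest [5.561e-01 1.408e-01 3.000e-04] [0.023  0.0868 0.0023]
drawer_handle [ 0.5615 -0.1673  0.0618] [0.0295 0.0271 0.0173]
keeper [ 0.639  -0.0954  0.1068] [0.0018 0.0013 0.0017]
bolt_knob [0.5702 0.0086 0.162 ] [0.0012 0.0014 0.0031]
bolt_tip [0.6611 0.0108 0.1061] [0.0012 0.0014 0.0016]
[0.5453 0.1029 1.5885 0.1059 0.0547] [ 1.2 -0.5  1.1 -0.7 -2.3  0.7  0.9 -0.3 -0.9  0.8]
{'chest': array([0.5453, 0.1029]), 'drawer_handle': array([ 0.5503, -0.177 ]), 'keeper': array([ 0.6418, -0.0963]), 'bolt_knob': array([0.5696, 0.0084]), 'bolt_tip': array([0.6616, 0.01  ])}
3.3
```

The top view shows the drawer open to the right, with the handle at (423,222), the keeper at (394,174), the knob at about (338,203) and the jar at (262,162). The side view agrees. The fit gives chest yaw 1.588, drawer about 0.106 and bolt about 0.055, with residuals of 2 mm or less. The two outliers in the averages were single misdetections, and the medians ignore them. Next I move above the knob with the fingers closing along the bolt.

```bash
python3 -m creep '{"translation":[[18,38,0],[18,38,0],[18,38,0],[18,38,0],[18,38,0],[18,38,0],[18,38,0],[18,38,0]],"spin":[0.1,0.1,0.1,0.1,0.1,0.1,0.1,0.1],"gripper":[1,1,1,1,1,1,1,1]}'; python3 -m creep '{"translation":[[18,38,0],[18,38,0],[18,38,0],[18,38,0],[18,38,0],[18,38,0],[18,38,0],[18,38,0]],"spin":[0.09,0.09,0.09,0.09,0,0,0,0],"gripper":[1,1,1,1,1,1,1,1]}'
```

```text
t: 4.1
eef_pos: [0.4245, -0.3086, 0.2269]
ee_rot: [-3.141, -0.0, -1.91]
force: [1.2, -0.2, -0.3]
width: 0.0877
gripper_force: 0.0
t: 4.9
eef_pos: [0.5686, -0.0044, 0.2269]
ee_rot: [-3.141, 0.0, -1.554]
force: [-0.0, -0.6, 0.2]
width: 0.088
gripper_force: 0.0
```

```bash
python3 -m creep '{"translation":[[1,12,0],[0,0,-20],[0,0,-20],[0,0,-20],[0,0,-20],[0,0,-17],[0,0,0],[0,0,0]],"spin":[0,0,0,0,0,0,0,0],"gripper":[1,1,1,1,1,1,1,0.4]}' 5;  python3 -m creep '{"translation":[[0,0,0],[0,0,0],[0,0,0],[0,0,0]],"spin":[0,0,0,0],"gripper":[0.4,0.4,0.4,0.4]}'; python3 - <<'E'
from h import *
snap('top','top1');snap('side','side1')
im=np.hstack([cv2.imread('pics/top1.png')[120:320,230:450],cv2.imread('pics/side1.png')[80:280,180:400]])
cv2.imwrite('pics/c1.png',cv2.resize(im,None,fx=1.8,fy=1.8))
E
```

```text
t: 5.7
eef_pos: [0.5691, 0.0056, 0.13]
ee_rot: [3.141, -0.0, -1.554]
force: [0.3, 0.4, 1.2]
width: 0.0837
gripper_force: 0.0
t: 6.1
eef_pos: [0.5692, 0.0059, 0.13]
ee_rot: [-3.141, 0.0, -1.554]
force: [-0.5, -0.0, -0.2]
width: 0.0533
gripper_force: 0.0
```

View pics/c1.png

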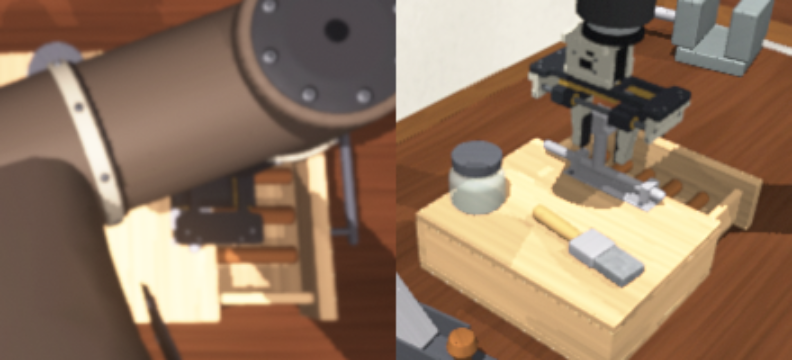

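The side view (right half) shows the knob at about (600,145), between the two fingers and above the straps. I draw the bolt back now.

```bash
python3 -m creep '{"translation":[[0,0,0],[0,0,0],[-7,0,0],[-10,0,0],[-10,0,0],[-10,-1,0],[-10,0,0],[-8,0,0]],"spin":[0,0,0,0,0,0,0,0],"gripper":[0.4,0.4,0.4,0.4,0.4,0.4,0.4,0.4]}'; python3 -m creep '{"translation":[[-3,0,0],[0,0,0]],"spin":[0,0],"gripper":[0.4,0.4]}';python3 -m creep '{"translation":[[-3,0,0],[0,0,0]],"spin":[0,0],"gripper":[0.4,0.4]}';python3 -m creep '{"translation":[[-3,0,0],[0,0,0]],"spin":[0,0],"gripper":[0.4,0.4]}'
```

```text
t: 7.0
eef_pos: [0.513, 0.0048, 0.1297]
ee_rot: [-3.141, 0.0, -1.554]
force: [1.7, -0.0, -1.6]
width: 0.0348
gripper_force: 1.2
t: 7.2
eef_pos: [0.5103, 0.0048, 0.1297]
ee_rot: [3.141, -0.0, -1.554]
force: [-1.0, 0.2, 1.3]
width: 0.0351
gripper_force: 0.0
t: 7.4
eef_pos: [0.508, 0.0048, 0.1296]
ee_rot: [-3.142, -0.0, -1.554]
force: [1.8, 0.5, 0.2]
width: 0.0349
gripper_force: 0.2
t: 7.6
eef_pos: [0.506, 0.0049, 0.1297]
ee_rot: [-3.14, 0.0, -1.554]
force: [5.0, -1.8, -2.7]
width: 0.0351
gripper_force: 2.8
```

```bash
for i in 1; do python3 -m creep '{"translation":[[-3,0,0],[0,0,0]],"spin":[0,0],"gripper":[0.4,0.4]}';done; python3 -m creep '{"translation":[[-3,0,0],[0,0,0]],"spin":[0,0],"gripper":[0.4,0.4]}'
```

```text
t: 7.8
eef_pos: [0.5038, 0.0049, 0.1297]
ee_rot: [-3.138, 0.0, -1.554]
force: [10.6, -3.1, -6.4]
width: 0.0393
gripper_force: 5.0
t: 8.0
eef_pos: [0.5008, 0.0049, 0.1297]
ee_rot: [-3.138, 0.0, -1.554]
force: [10.7, -3.1, -7.1]
width: 0.0453
gripper_force: 5.0
```

The force builds and the finger yields with the knob at about x=0.514, so the bolt is on its back stop as predicted. I retreat and go in front of the handle with the fingers shut.

```bash
python3 -m creep '{"translation":[[13,0,0],[0,0,0],[0,0,20],[0,0,25],[0,0,25],[0,0,25],[8,-30,0],[8,-40,0]],"spin":[0,0,0,0,0,0,0,0],"gripper":[0.5,0.5,0.5,0.5,0.5,0.5,0.3,0]}'; python3 -m creep '{"translation":[[8,-40,0],[8,-40,0],[4,-40,0],[0,-40,0],[0,-13,-20],[0,0,-35],[0,0,-35],[0,0,-35]],"spin":[0,0,0,0,0,0,0,0],"gripper":[0,0,0,0,0,0,0,0]}';  python3 -m creep '{"translation":[[0,0,-35],[0,0,-18],[0,0,0]],"spin":[0,0,0],"gripper":[0,0,0]}' 20; python3 - <<'E'
from h import *
snap('top','top2');snap('side','side2')
for c in ('top','side'):
    for l in ('drawer_handle','keeper','bolt_knob','bolt_tip'):
        print(c,l,[(np.round(d['centre'],3).tolist(),round(d['confidence'],2)) for d in nets.pinpoint(c,l)[:1]])
im=np.hstack([cv2.imread('pics/top2.png')[120:320,230:450],cv2.imread('pics/side2.png')[80:280,180:400]])
cv2.imwrite('pics/c2.png',cv2.resize(im,None,fx=1.8,fy=1.8))
E
```

```text
t: 8.8
eef_pos: [0.5285, -0.0646, 0.2256]
ee_rot: [-3.14, 0.001, -1.551]
force: [0.9, 0.4, -0.3]
width: 0.0329
gripper_force: 0.0
t: 9.6
eef_pos: [0.5474, -0.2384, 0.098]
ee_rot: [3.141, 0.0, -1.555]
force: [1.5, 0.0, -0.4]
width: 0.0007
gripper_force: 0.0
t: 9.9
eef_pos: [0.5454, -0.2377, 0.0432]
ee_rot: [3.135, 0.001, -1.555]
force: [-0.1, 0.1, 0.7]
width: 0.0004
gripper_force: 0.0
top drawer_handle []
top keeper []
top bolt_knob [([0.512, 0.009, 0.161], 0.91)]
top bolt_tip [([0.605, 0.011, 0.106], 0.6)]
side drawer_handle [([0.554, -0.178, 0.059], 0.89)]
side keeper [([0.635, -0.094, 0.106], 0.75)]
side bolt_knob [([0.512, 0.003, 0.164], 0.86)]
side bolt_tip [([0.608, 0.012, 0.106], 0.69)]
```

View pics/c2.png

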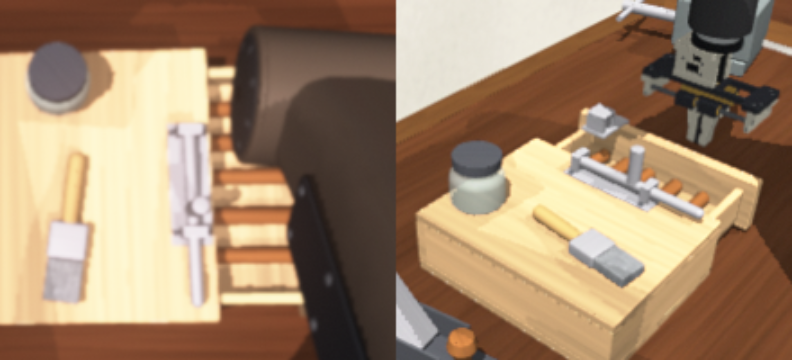

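The bolt is back: the tip is at x=0.606 and the crop shows it clear of the keeper. The shut fingers stand in front of the handle, so I push.

```bash
python3 -m creep '{"translation":[[0,15,0],[0,15,0],[0,15,0],[0,12,0],[0,12,0],[0,12,0],[0,12,0],[0,12,0]],"spin":[0,0,0,0,0,0,0,0],"gripper":[0,0,0,0,0,0,0,0]}'; python3 -m creep '{"translation":[[0,12,0],[0,10,0],[0,8,0],[0,6,0],[0,5,0],[0,4,0],[0,0,0]],"spin":[0,0,0,0,0,0,0],"gripper":[0,0,0,0,0,0,0]}';python3 -m creep '{"translation":[[0,3,0],[0,0,0]],"spin":[0,0],"gripper":[0,0]}'
```

```text
t: 11.2
eef_pos: [0.5477, -0.1322, 0.0465]
ee_rot: [3.141, -0.0, -1.554]
force: [-1.0, -2.1, 0.4]
width: 0.0007
gripper_force: 0.8
t: 11.9
eef_pos: [0.5481, -0.0877, 0.0465]
ee_rot: [-3.141, 0.0, -1.554]
force: [-0.6, -0.1, 0.2]
width: 0.0005
gripper_force: 0.1
t: 12.1
eef_pos: [0.5481, -0.0872, 0.0466]
ee_rot: [3.141, -0.003, -1.553]
force: [1.5, -16.5, -2.0]
width: 0.0003
gripper_force: 8.0
```

A hard stop at y=-0.087 with 16 N, where home was predicted (-0.086), after the force dropped to 0 as the catch pulled in. I back away, lift clear and check.

```bash
python3 -m creep '{"translation":[[0,-15,0],[0,-30,0],[0,-30,20],[0,-20,40],[0,0,40],[0,0,40],[0,0,45],[0,0,0]],"spin":[0,0,0,0,0,0,0,0],"gripper":[0,0,0,0,0.2,0.4,0.4,0.4]}' 15; python3 - <<'E'
from h import *
A={}
for c in ('top','side'):
  for k in range(3):
    f=snap(c,c+'3')
    for l in ('drawer_handle','keeper','bolt_knob','bolt_tip'):
        A.setdefault((c,l),[]).extend(d['centre'] for d in nets.pinpoint(c,l)[:1])
for k,v in A.items(): print(k,np.median(v,0).round(4) if v else 0)
im=np.hstack([cv2.imread('pics/top3.png')[120:320,230:450],cv2.imread('pics/side3.png')[80:280,180:400]])
cv2.imwrite('pics/c3.png',cv2.resize(im,None,fx=1.8,fy=1.8))
E
```

```text
t: 12.9
eef_pos: [0.5518, -0.1812, 0.2389]
ee_rot: [-3.129, -0.001, -1.553]
force: [0.5, -0.5, 0.1]
width: 0.0269
gripper_force: 0.0
('top', 'drawer_handle') [ 0.5466 -0.0709  0.0527]
('top', 'keeper') [0.6374 0.0088 0.1076]
('top', 'bolt_knob') [0.5137 0.0092 0.1606]
('top', 'bolt_tip') [0.6038 0.0098 0.1071]
('side', 'drawer_handle') [ 0.549  -0.0726  0.0551]
('side', 'keeper') [0.6342 0.01   0.1056]
('side', 'bolt_knob') [0.5158 0.007  0.1639]
('side', 'bolt_tip') [0.6052 0.0108 0.1066]
```

View pics/c3.png

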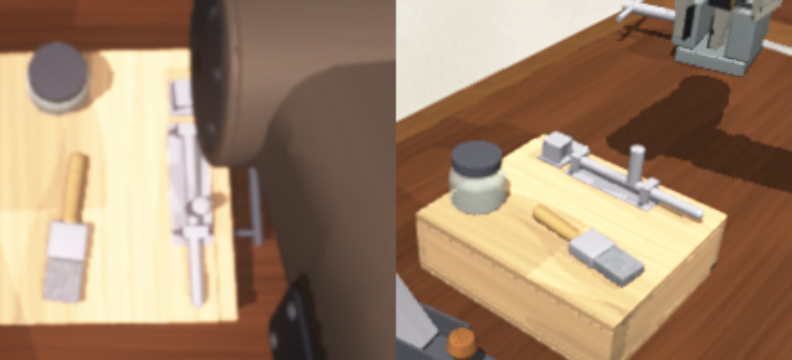

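The drawer is home: the keeper is at (0.636, 0.009), in line with the rod, and the bystanders have not moved. I go back over the knob to shoot the bolt.

```bash
python3 -m creep '{"translation":[[-8,38,0],[-8,38,0],[-8,38,0],[-8,38,0],[-6,37,0],[0,0,0],[0,0,-30],[0,0,-30]],"spin":[0,0,0,0,0,0,0,0],"gripper":[0.7,0.7,0.7,0.7,0.7,0.7,0.7,0.7]}' 15;python3 -m creep '{"translation":[[0,0,-20],[0,0,-18],[0,0,0],[0,0,0],[0,0,0]],"spin":[0,0,0,0,0],"gripper":[0.7,0.7,0.4,0.4,0.4]}'
```

```text
t: 15.2
eef_pos: [0.5107, 0.0093, 0.1718]
ee_rot: [-3.139, 0.001, -1.553]
force: [1.2, 0.2, -0.4]
width: 0.0609
gripper_force: 0.0
t: 15.7
eef_pos: [0.5108, 0.0088, 0.1347]
ee_rot: [-3.14, 0.0, -1.554]
force: [-1.0, 0.4, 0.3]
width: 0.0428
gripper_force: 0.0
```

```bash
python3 -m creep '{"translation":[[0,0,-4],[0,0,0],[6,0,0],[12,0,0],[12,0,0],[12,0,0],[12,0,0],[12,1,0]],"spin":[0,0,0,0,0,0,0,0],"gripper":[0.4,0.4,0.4,0.4,0.4,0.4,0.4,0.4]}'; python3 -m creep '{"translation":[[6,0,0],[3,0,0],[0,0,0]],"spin":[0,0,0],"gripper":[0.4,0.4,0.4]}';python3 -m creep '{"translation":[[3,0,0],[0,0,0]],"spin":[0,0],"gripper":[0.4,0.4]}';python3 -m creep '{"translation":[[3,0,0],[0,0,0]],"spin":[0,0],"gripper":[0.4,0.4]}'
```

```text
t: 16.5
eef_pos: [0.5769, 0.0094, 0.1292]
ee_rot: [3.141, -0.001, -1.554]
force: [-1.7, -1.1, 0.1]
width: 0.0348
gripper_force: 1.2
t: 16.8
eef_pos: [0.5856, 0.0099, 0.1294]
ee_rot: [-3.141, 0.0, -1.554]
force: [-0.3, 0.2, -0.3]
width: 0.0348
gripper_force: 0.0
t: 17.0
eef_pos: [0.588, 0.01, 0.1295]
ee_rot: [-3.142, 0.0, -1.554]
force: [-1.6, 0.3, -1.0]
width: 0.0348
gripper_force: 0.4
t: 17.2
eef_pos: [0.5911, 0.01, 0.1296]
ee_rot: [-3.142, 0.0, -1.554]
force: [-1.4, 0.3, -1.0]
width: 0.0352
gripper_force: 0.6
```

```bash
python3 -m creep '{"translation":[[3,0,0],[0,0,0]],"spin":[0,0],"gripper":[0.4,0.4]}';python3 -m creep '{"translation":[[2,0,0],[0,0,0]],"spin":[0,0],"gripper":[0.4,0.4]}'
```

```text
t: 17.4
eef_pos: [0.5934, 0.0099, 0.1294]
ee_rot: [3.14, -0.0, -1.554]
force: [-4.7, 0.7, 1.1]
width: 0.0353
gripper_force: 2.2
t: 17.6
eef_pos: [0.5935, 0.0098, 0.1292]
ee_rot: [3.137, -0.0, -1.554]
force: [-10.8, 2.7, 5.7]
width: 0.0355
gripper_force: 5.6
```

The bolt has stopped at the predicted end. I give it one more nudge, then release, lift and check.

```bash
python3 -m creep '{"translation":[[2,0,0],[0,0,0]],"spin":[0,0],"gripper":[0.4,0.4]}'; python3 -m creep '{"translation":[[-10,0,0],[0,0,0],[0,0,20],[0,0,30],[0,0,40],[0,-40,20],[0,-40,0],[0,-40,0]],"spin":[0,0,0,0,0,0,0,0],"gripper":[0.6,0.6,0.7,0.7,0.7,0.7,0.7,0.7]}';python3 -m creep '{"translation":[[0,-40,0],[0,-40,0],[0,-40,0],[0,-40,0],[0,0,0]],"spin":[0,0,0,0,0],"gripper":[0.7,0.7,0.7,0.7,0.7]}'; python3 - <<'E'
from h import *
A={}
for c in ('top','side'):
  for k in range(3):
    f=snap(c,c+'4')
    for l in ('drawer_handle','keeper','bolt_knob','bolt_tip','jar','brush','plane'):
        A.setdefault((c,l),[]).extend(d['centre'] for d in nets.pinpoint(c,l)[:1])
for k,v in A.items(): print(k,np.median(v,0).round(4) if v else 0)
im=np.hstack([cv2.imread('pics/top4.png')[120:320,230:450],cv2.imread('pics/side4.png')[80:280,180:400]])
cv2.imwrite('pics/c4.png',cv2.resize(im,None,fx=1.8,fy=1.8))
E
```

```text
t: 17.8
eef_pos: [0.5936, 0.0097, 0.1291]
ee_rot: [3.133, -0.0, -1.555]
force: [-17.8, 4.8, 11.1]
width: 0.0353
gripper_force: 9.0
t: 18.6
eef_pos: [0.5894, -0.1113, 0.2413]
ee_rot: [-3.137, -0.0, -1.552]
force: [0.2, 0.0, -0.6]
width: 0.0613
gripper_force: 0.0
t: 19.1
eef_pos: [0.5882, -0.2748, 0.2393]
ee_rot: [-3.141, -0.001, -1.558]
force: [0.2, 0.3, 0.8]
width: 0.0612
gripper_force: 0.0
('top', 'drawer_handle') [ 0.5458 -0.0728  0.0533]
('top', 'keeper') [0.6377 0.0081 0.1065]
('top', 'bolt_knob') [0.5832 0.0097 0.1588]
('top', 'bolt_tip') [0.6738 0.0127 0.1055]
('top', 'jar') [0.6568 0.1524 0.0866]
('top', 'brush') [0.4975 0.1403 0.0913]
('top', 'plane') [0.6086 0.3331 0.0011]
('side', 'drawer_handle') [ 0.5508 -0.071   0.0552]
('side', 'keeper') [0.6357 0.0103 0.1033]
('side', 'bolt_knob') [0.5832 0.0083 0.1647]
('side', 'bolt_tip') 0
('side', 'jar') [0.6525 0.154  0.092 ]
('side', 'brush') [0.4987 0.1426 0.087 ]
('side', 'plane') [ 0.6121  0.3357 -0.0023]
```

View pics/c4.png

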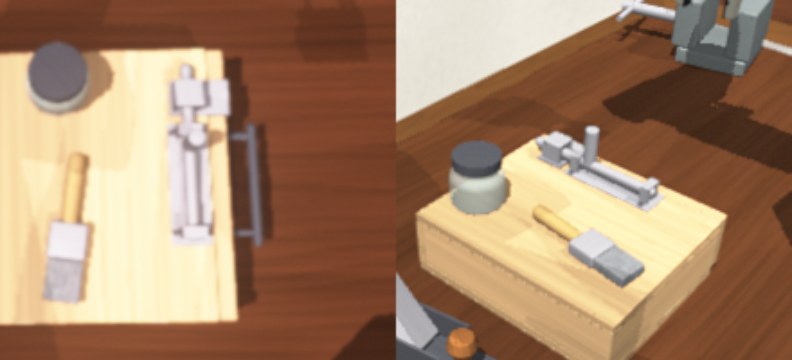

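The rod tip shows past the keeper's far end (crop at (187,72)), the knob has moved 70 mm, the drawer is home and the bystanders are where they were. I hand the job in.

```bash
python3 -c "
from h import *
print(arm.job_done())"
```

```text
the job is handed in; nothing more can be done
None
```

The job is done and handed in: the bolt was drawn fully back, the drawer pushed home onto its catch, and the bolt shot through the keeper to its stop and released, with the brush, plane and jar where they were.

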